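# Pick the green-band gas filter for the chromatograph service cradle

## Task

Pick the gas filter with the green band out of the grey spare-parts bin and set it down gently, not dropped, in the black-and-aluminium service cradle: lying lengthwise along it and centred, with one brass nut resting in each black saddle. Then let go of it. Leave the orange-band and blue-band filters where they lie in the bin.

Things in the scene. Friction and masses are not known exactly. Their poses are not given: they have to be found in the camera images.
- filter_green: green-band gas filter: 30 mm cylinder, 72 mm long, with a 34 mm (across flats) brass hex nut, 20 mm long, at each end, then a 6 mm steel stub; 122 mm in all, 0.14-0.28 kg. Origin mid-axis; x along its length, ends alike; z up. It lies in a fixed grey bin, 250 x 350 x 45 mm high, floor and walls 5 mm, so its axis is 22 mm above the table. Filters' middles are 75 mm or more apart, 55 mm or more from walls
- filter_orange: orange-band gas filter, otherwise the same as the green one and lying beside it in the bin, roughly parallel, in any order. Same origin and axes. Not to be taken. Three small loose fittings lie in the bin beyond the filters' far ends
- filter_blue: blue-band gas filter, otherwise the same as the green one and lying in the same bin. Same origin and axes. Not to be taken
- cradle: fixed cradle: aluminium base 170 x 84 x 8 mm with two black saddles. Origin: centre of its underside, on the table; x along its length, ends alike. Saddles span 28 to 72 mm from centre along x: flat floor 28 mm up, side lips to 44 mm, 60 mm apart inside, 12 mm thick. A filter in it has its axis 45 mm up. The 56 mm gap between saddles is open across down to the base, for fingers holding the filter's middle
There are look-alikes about, which are no part of the job. What is shaped like the filter_green but red is not meant.

How it is judged (in metres and radians):
On the way, in this order (a step that is already met when the one before it is completed fails the run):
1. the green-band filter is held by the fingers, lifted clear of the bin (its axis more than 80 mm above the table) (height (world z) of filter_green above 0.08 m and contact force between the fingers and filter_green above 0.5 N), for 0.2 s.
2. still held by the fingers, it is lowered between the cradle's lips (axis less than 15 mm above its resting height) (x of filter_green in the frame of cradle between -0.02 and 0.02 m and y of filter_green in the frame of cradle between -0.02 and 0.02 m and z of filter_green in the frame of cradle below 0.06 m and contact force between the fingers and filter_green above 0.5 N), for 0.1 s.
At the end, for the whole second after the job is handed in: The green-band filter lies at rest and released in both saddles: its middle within 18 mm of the cradle's centre along and across, its axis 45 mm above the cradle's underside within 6 mm, and lined up with the cradle's length within 10 degrees, either way round (x of filter_green in the frame of cradle between -0.018 and 0.018 m and y of filter_green in the frame of cradle between -0.018 and 0.018 m and z of filter_green in the frame of cradle between 0.039 and 0.051 m and angle between the x axis of filter_green and the x axis of cradle, either way round below 0.18 rad and contact force between the fingers and filter_green below 0.1 N and linear speed of filter_green below 0.02 m/s); the robot touches nothing.
It fails at once if the orange-band filter is shifted more than 30 mm from where it lay (distance of filter_orange from where it was at the start of the episode above 0.03 m).
It fails at once if the blue-band filter is shifted more than 30 mm from where it lay (distance of filter_blue from where it was at the start of the episode above 0.03 m).
It also fails if it takes over 32 s, if anything falls off the work surface, if the arm or the gripper's body presses on something with over 40 N, if the wrist force passes 120 N, or if a joint passes its speed limit or range.

## Robot

A 6-joint arm with a two-finger parallel gripper is mounted at the origin on the work surface. World frame = base frame: x ahead of the robot, y to its left, z up, the work surface at z = 0. Lengths are in m, angles in degrees, forces in N, time in s.
With the tool pointing down it reaches from about 0.4 to 0.825 m from the base axis. Payload 7 kg.
Tool frame: the origin (TCP) lies at the very end of the fingers, on their centre line; the grasp point (between the pads) lies 19 mm behind it (arm.grip_point_offset is the distance from the TCP to the grasp point, in m); z points along the fingers, y is the line along which they close (so a half turn about z gives the same grasp; the last joint's range is limited). The gripper opens to 85 mm and grips with 20 to 120 N. Pads are 22 mm wide; open, the fingers measure 114 mm over their backs; the gripper's body (76 mm by 85 mm) begins 54 mm behind the grasp point. The pads swing forward as they close: fully open they stand 13 mm farther back than shut.
Start: joints at [-59.124, 20.546, 0.682, 0, -70.136, -16.507], TCP at [0.167, -0.654, 0.231] pointing down, gripper open.
Joint ranges: [-176.03, 176.03], [-82.01, 121.73], [-58.28, 71.71], [-173.87, 95.51], [-174.79, -0.11], [-173.66, 173.66]. Speed limits (degrees/s): [136.94, 136.94, 172.46, 180, 180, 180].

## Interface

Orientations are given as a 3x3 rotation matrix whose columns are the frame's x, y, z axes.
In Python, from plant import arm gives the robot as it stands. The module is installed in compiled form; this text tells all that it offers.
- The arm moves only by the tool carry_out, never from a script. Its argument "series" is a list that holds one entry, the list of rows, each a list of 7 numbers: the shift along the tool's x, y, z normalised to -1 to 1, where 1 is 0.4 m, then the turn, a rotation vector about the tool's x, y, z normalised to -1 to 1, where 1 is 90 degrees, then the opening, from 0 (shut) to 1 (fully open). In form: [[[dx, dy, dz, rx, ry, rz, claw], ...]]. A call has 1 to 5 rows; each row shifts and turns the commanded pose from where the row before left it, along the tool's axes as they then stand; what a row does not reach is not made up. A row lasts 1/8 s, in which the tool goes at most 62.5 mm and 10.7 degrees, less where a joint would pass 70% of its speed; a pose out of reach is approached as far as the arm can. A call with a number of a shift or a turn outside -1 to 1 is refused whole. A call with a gripper value outside its range is refused whole. The fingers move at their own pace and stop on an object; "squeeze" is the grip in N (left out, the last holds). Time passes only in rows, so rows that do not move let the fingers close. It gives the time, the measured TCP pose, the force, the opening and the grip force at its end, in the units of the state.
- arm.get_state(): the state, without advancing time (a new reading comes with each control period).
- arm.get_image(name): name is "scene" or "top" or "wrist"; returns the picture (480x640x3 uint8, red, green, blue); there is no depth.
- arm.get_calibration(name): a dict with "fx", "fy", "cx", "cy" (pixels), "eye" and "rotation" of the camera in the world. Camera axes: x right, y down, z forward; pixel columns grow to the right and rows downward; lengths in m; the calibration is good to about 2 mm. The wrist camera is an equidistant fisheye: a pixel r from the principal point sees the ray r / f radians off the axis. A picture is of the moment at which its call begins: read the wrist's pose just before it. get_calibration takes no time and is no camera call; for the wrist camera it gives the pose at the moment of the call.
- arm.sign_off(): hands the job in; it is judged then, once.
Trained networks look in the newest picture that a camera, given by its name, has taken for a name from the list of things; names that differ only in an ending like _2 or _b are one class to them, and where a whole thing is asked for, a point or a joint stands for the part that bears it (a point fixed in the world has none). Each returns a list of dicts, best first, with "confidence" (0 to 1); they miss things now and then, are a little off and sometimes report something else, mostly with a low value. They report only what shows in the picture. A call takes as long as a camera call. They do not tell look-alikes from the thing itself.
- arm.look_for(camera, query): "point" ([row, column] in pixels, amid what is visible of it).
- arm.trace(camera, query): "region" (480x640 bool, what is visible of it) and "point" ([row, column] in pixels, amid what is visible of it).
The state is a dict: "time_s": time; "joints": joint angles; "joint_velocities": joint speeds; "joint_torque": joint torques, N m; "ee_pos": TCP position; "tcp_rot": TCP orientation; "wrist_force": force on the tool from outside, world axes, zero at the start; "moment": the same for the moment, N m; "width": finger opening in m; "finger_force": force on a finger pad.
Only numpy, scipy, OpenCV 4.12 (cv2) and the standard library are available. Lean on these libraries where they do the work, as an engineer would, in place of code of your own. Each camera call takes 0.05 s, during which the arm holds its last target. There are 200 camera calls.

## Working session

There is one attempt and no reset: what is moved stays moved. The work goes in short steps, Python scripts to look and compute and a tool call to move; the robot and the scene stay as the last step left them, time stands still between calls to the robot, and variables do not carry over. Pictures are saved under pics/ and viewed, at most 10 in all, crops included, and the job is handed in when it is done.

Besides the shell and the picture viewer there is one more tool, called by a JSON object that holds its "api" and its "payload". carry_out: Moves the arm, as the interface text tells. Scaled input: -1 to 1 covers 0.4 m each way for a shift and 90 degrees each way for a turn. Its arguments: {"type":"object","properties":{"series":{"type":"array"},"squeeze":{"type":"number"}},"required":["series"]}

```bash
mkdir -p pics; cat > h.py <<'E'
import numpy as np, cv2
from plant import arm
def ray(cal,row,col):
    v=np.array([(col-cal["cx"])/cal["fx"],(row-cal["cy"])/cal["fy"],1.0])
    return np.array(cal["rotation"])@v
def at_z(cal,row,col,z):
    d=ray(cal,row,col); e=np.array(cal["eye"]); return e+d*(z-e[2])/d[2]
def save(name,img): cv2.imwrite("pics/"+name+".png",cv2.cvtColor(img,cv2.COLOR_RGB2BGR))
E
python3 - <<'E'
from h import *
im={}
for n in("top","scene"):
    im[n]=arm.get_image(n)
    save(n+"0",im[n])
c=arm.get_calibration("top"); print(c["eye"])
print(arm.get_state()["tcp_rot"], arm.get_state()["time_s"])
for q,z in(("filter_green",.022),("cradle",.028)):
    for r in arm.trace("top",q):
        ys,xs=np.nonzero(r["region"]); 
        if len(xs)<5: continue
        rect=cv2.minAreaRect(np.c_[xs,ys].astype(np.float32))
        P=[at_z(c,b[1],b[0],z)[:2].round(3).tolist() for b in cv2.boxPoints(rect)]
        print(q,round(r["confidence"],2),np.round(r["point"]),len(xs),at_z(c,rect[0][1],rect[0][0],z).round(3),P,im["top"][r["region"]].mean(0).round())
print(arm.get_state()["time_s"])
E
```

```text
[0.33498111 0.05524728 1.29863379]
[[-9.68742184e-01 -2.48069210e-01 -4.98937951e-04]
 [-2.48069673e-01  9.68741193e-01  1.39242649e-03]
 [ 1.37923606e-04  1.47267366e-03 -9.99998906e-01]] 0.1
filter_green 0.93 [310. 135.] 929 [0.281 0.386 0.022] [[0.32, 0.436], [0.342, 0.403], [0.241, 0.337], [0.221, 0.37]] [177.  41.  39.]
filter_green 0.73 [283. 312.] 869 [0.341 0.032 0.022] [[0.297, 0.077], [0.404, 0.02], [0.385, -0.015], [0.279, 0.043]] [191.  42.  40.]
filter_green 0.71 [186. 237.] 983 [0.535 0.19  0.022] [[0.486, 0.232], [0.6, 0.189], [0.585, 0.148], [0.47, 0.192]] [121. 141.  89.]
filter_green 0.63 [279. 226.] 894 [0.341 0.204 0.022] [[0.337, 0.267], [0.375, 0.258], [0.344, 0.141], [0.306, 0.151]] [189.  42.  40.]
cradle 0.58 [181. 430.] 3401 [ 0.546 -0.223  0.028] [[0.463, -0.175], [0.63, -0.177], [0.631, -0.27], [0.463, -0.268]] [113. 113. 115.]
0.2
```

View pics/top0.png

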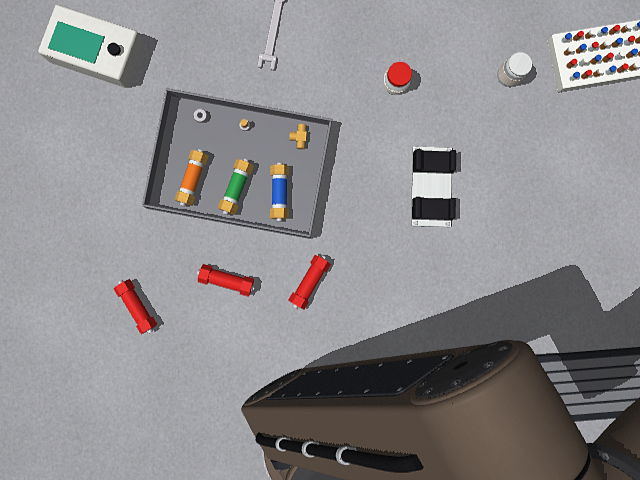

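The top view shows the green-band filter in the bin at about (237,186), between orange (190,178) and blue (279,191). The cradle is at (433,187), and the red look-alikes lie outside the bin. I'll refine both positions from zoomed crops.

```bash
python3 - <<'E'
from h import *
im=cv2.cvtColor(cv2.imread("pics/top0.png"),cv2.COLOR_BGR2RGB)
a=cv2.resize(im[140:240,170:300],None,fx=4,fy=4,interpolation=cv2.INTER_CUBIC)[:, :400]
b=cv2.resize(im[140:240,390:490],None,fx=4,fy=4,interpolation=cv2.INTER_CUBIC)
save("zoom",np.hstack([a,b]))
c=arm.get_calibration("top")
for nm,(r,g,bb) in {"y":(0,0,0)}.items(): pass
hsv=cv2.cvtColor(im,cv2.COLOR_RGB2HSV)
for nm,lo,hi,x0,x1 in(("green",50,80,210,260),("brass",12,28,215,255)):
    m=cv2.inRange(hsv,(lo,90,60),(hi,255,255)); w=np.zeros_like(m); w[150:220,x0:x1]=m[150:220,x0:x1]
    ys,xs=np.nonzero(w); rc=cv2.minAreaRect(np.c_[xs,ys].astype(np.float32))
    print(nm,len(xs),at_z(c,rc[0][1],rc[0][0],.027).round(4),[at_z(c,p[1],p[0],.027)[:2].round(3).tolist() for p in cv2.boxPoints(rc)])
g=im.max(2)
for nm,m in(("dark",(g<60)),("white",(g>200))):
    w=np.zeros_like(g); w[140:235,405:465]=m[140:235,405:465]
    n,l,s,ce=cv2.connectedComponentsWithStats(w)
    for i in range(1,n):
        if s[i][4]>60: print(nm,s[i])
E
```

```text
green 377 [0.5358 0.1894 0.027 ] [[0.516, 0.213], [0.567, 0.195], [0.556, 0.166], [0.505, 0.184]]
brass 373 [0.5356 0.1892 0.027 ] [[0.489, 0.226], [0.595, 0.189], [0.582, 0.152], [0.476, 0.189]]
dark [413 148  43  25 925]
dark [412 197  44  29 927]
white [413 147  34   4  98]
white [412 173  39  26 934]
white [412 220  39   7 202]
```

View pics/zoom.png

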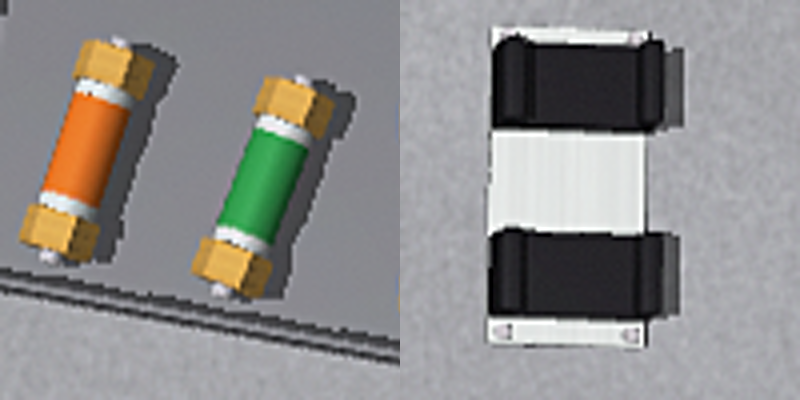

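{"api": "carry_out", "payload": {"series": [[[-0.14, -0.05, 0, 0, 0, 0, 1], [-0.14, -0.05, 0, 0, 0, 0, 1], [-0.14, -0.05, 0, 0, 0, 0, 1]]]}}

```text
time_s: 0.57
ee_pos: [0.3467, -0.6704, 0.2313]
tcp_rot: [[-0.969, -0.248, 0.0], [-0.248, 0.969, -0.0], [-0.0, -0.0, -1.0]]
wrist_force: [-1.2, -1.8, 0.5]
width: 0.0855
finger_force: 0.0
```

{"api": "carry_out", "payload": {"series": [[[-0.066, 0.131, 0, 0, 0, 0, 1], [-0.066, 0.131, 0, 0, 0, 0, 1], [-0.066, 0.131, 0, 0, 0, 0, 1], [-0.066, 0.131, 0, 0, 0, 0, 1], [-0.066, 0.131, 0, 0, 0, 0, 1]]]}}

```text
time_s: 1.2
ee_pos: [0.4081, -0.3819, 0.2312]
tcp_rot: [[-0.969, -0.248, 0.0], [-0.248, 0.969, 0.0], [-0.0, 0.0, -1.0]]
wrist_force: [0.8, 0.7, 0.3]
width: 0.0857
finger_force: 0.0
```

{"api": "carry_out", "payload": {"series": [[[-0.066, 0.131, 0, 0, 0, 0, 1], [-0.066, 0.131, 0, 0, 0, 0, 1], [-0.066, 0.131, 0, 0, 0, 0, 1], [-0.066, 0.131, 0, 0, 0, 0, 1], [-0.066, 0.131, 0, 0, 0, 0, 1]]]}}

```text
time_s: 1.82
ee_pos: [0.4709, -0.0953, 0.2316]
tcp_rot: [[-0.969, -0.248, 0.001], [-0.248, 0.969, 0.0], [-0.001, -0.0, -1.0]]
wrist_force: [1.8, 0.3, 0.1]
width: 0.0855
finger_force: 0.0
```

{"api": "carry_out", "payload": {"series": [[[-0.066, 0.131, 0, 0, 0, 0, 0.7], [-0.066, 0.131, 0, 0, 0, 0, 0.7], [-0.066, 0.131, 0, 0, 0, 0, 0.7], [-0.066, 0.131, 0, 0, 0, 0, 0.7], [0, 0, 0, 0, 0, 0.1, 0.7]]]}}

```text
time_s: 2.45
ee_pos: [0.5216, 0.1355, 0.2307]
tcp_rot: [[-0.996, -0.094, -0.0], [-0.094, 0.996, -0.0], [0.0, -0.0, -1.0]]
wrist_force: [-0.8, -2.3, -1.3]
width: 0.06
finger_force: 0.0
```

{"api": "carry_out", "payload": {"series": [[[0, 0, 0, 0, 0, 0.1, 0.7], [0, 0, 0, 0, 0, 0.1, 0.7], [0, 0, 0, 0, 0, 0.077, 0.7], [0, 0, 0, 0, 0, 0, 0.7]]]}}

```text
time_s: 2.95
ee_pos: [0.521, 0.1321, 0.2312]
tcp_rot: [[-0.943, 0.334, -0.0], [0.334, 0.943, -0.0], [0.0, -0.0, -1.0]]
wrist_force: [-0.5, 0.4, -0.4]
width: 0.0598
finger_force: 0.0
```

```bash
cat >> h.py <<'E'
def togo(x,y,z,yaw,s=None):
    s=s or arm.get_state(); R=np.array(s["tcp_rot"])
    d=R.T@(np.array([x,y,z])-s["ee_pos"])/.4
    cur=np.degrees(np.arctan2(R[1,0],R[0,0])); t=-((yaw-cur+180)%360-180)/90
    print("t",s["time_s"],"pos",np.round(s["ee_pos"],4),"yaw",cur.round(2),"d",d.round(4),"rz",round(t,4),"w",s["width"])
def fish(cal,row,col):
    u=np.array([col-cal["cx"],row-cal["cy"]]); r=np.hypot(*u); th=r/cal["fx"]
    v=np.r_[np.sin(th)*u/max(r,1e-9),np.cos(th)]; return np.array(cal["rotation"])@v
def fish_z(cal,row,col,z):
    d=fish(cal,row,col); e=np.array(cal["eye"]); return e+d*(z-e[2])/d[2]
E
python3 - <<'E'
from h import *
togo(.5357,.1893,.12,160.5)
c=arm.get_calibration("top"); print("cradle",at_z(c,186.5,432.1,.008),at_z(c,146.75,432.1,.008),at_z(c,186.5,412.5,.008),at_z(c,186.5,451.75,.008))
w=arm.get_calibration("wrist"); im=arm.get_image("wrist"); save("w1",im)
hsv=cv2.cvtColor(im,cv2.COLOR_RGB2HSV); m=cv2.inRange(hsv,(50,90,60),(80,255,255))
n,l,s,ce=cv2.connectedComponentsWithStats(m); i=1+s[1:,4].argmax(); ys,xs=np.nonzero(l==i)
P=np.array([fish_z(w,a,b,.03)[:2] for a,b in zip(ys,xs)],np.float32); rc=cv2.minAreaRect(P); print(len(xs),rc, ce[i])
E
```

```text
t 2.95 pos [0.521  0.1321 0.2312] yaw 160.49 d [0.0131 0.1471 0.278 ] rz -0.0001 w 0.05980541705161066
cradle [ 0.54921118 -0.22414626  0.008     ] [ 0.63454681 -0.22320476  0.008     ] [ 0.54803521 -0.18252063  0.008     ] [ 0.5503915  -0.26592587  0.008     ]
1723 ((0.5337941646575928, 0.18968303501605988), (0.030123136937618256, 0.05384622514247894), 70.53262329101562) [378.76088218 200.88044109]
```

View pics/w1.png

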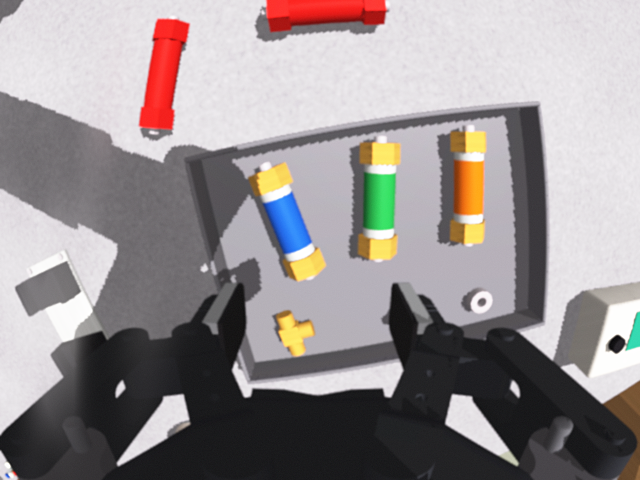

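The wrist view confirms green at (379,200), between blue (288,220) and orange (468,187), with the fingers aligned to its axis. Both cameras agree on its centre to 2 mm: (0.535, 0.1895), axis at -19.5°.

{"api": "carry_out", "payload": {"series": [[[0.015, 0.147, 0, 0, 0, 0, 0.7], [0, 0, 0.14, 0, 0, 0, 0.7], [0, 0, 0.14, 0, 0, 0, 0.7], [0, 0, 0.14, 0, 0, 0, 0.7], [0, 0, 0, 0, 0, 0, 0.7]]]}}

```text
time_s: 3.62
ee_pos: [0.5325, 0.1876, 0.0596]
tcp_rot: [[-0.943, 0.333, -0.007], [0.333, 0.943, -0.005], [0.005, -0.007, -1.0]]
wrist_force: [-0.3, 0.2, 1.3]
width: 0.0598
finger_force: 0.0
```

```bash
python3 - <<'E'
from h import *
togo(.535,.1895,.010,160.5)
w=arm.get_calibration("wrist"); im=arm.get_image("wrist"); save("w2",im)
hsv=cv2.cvtColor(im,cv2.COLOR_RGB2HSV); m=cv2.inRange(hsv,(50,90,60),(80,255,255))
n,l,s,ce=cv2.connectedComponentsWithStats(m); i=1+s[1:,4].argmax(); ys,xs=np.nonzero(l==i)
P=np.array([fish_z(w,a,b,.033)[:2] for a,b in zip(ys,xs)],np.float32); rc=cv2.minAreaRect(P); print(len(xs),rc, ce[i])
E
```

```text
t 3.625 pos [0.5325 0.1876 0.0596] yaw 160.53 d [-0.005   0.0075  0.124 ] rz 0.0003 w 0.059810464553867286
5937 ((0.5337625741958618, 0.1908198446035385), (0.02873595431447029, 0.05713753402233124), 70.88074493408203) [323.99124137 274.07394307]
```

View pics/w2.png

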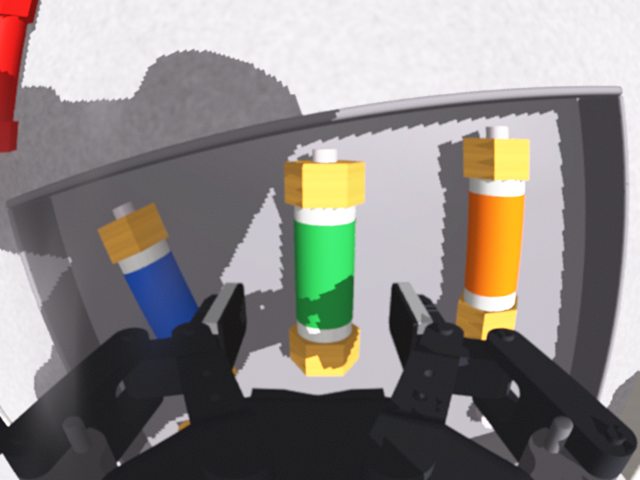

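The green filter is centred between the open fingers at column 324, and blue and orange are clear of both of them. Next I'll go down and close.

{"api": "carry_out", "payload": {"series": [[[-0.002, 0.008, 0.06, 0, 0, 0, 0.7], [0, 0, 0.04, 0, 0, 0, 0.7], [0, 0, 0.022, 0, 0, 0, 0.7], [0, 0, 0, 0, 0, 0, 0.7], [0, 0, 0, 0, 0, 0, 0.7]]], "squeeze": 50}}

```text
time_s: 4.3
ee_pos: [0.5374, 0.1925, 0.0153]
tcp_rot: [[-0.942, 0.334, 0.001], [0.335, 0.942, 0.001], [-0.001, 0.001, -1.0]]
wrist_force: [0.8, 0.8, -0.1]
width: 0.0597
finger_force: 0.0
```

```bash
python3 - <<'E'
from h import *
togo(.5345,.1900,.010,160.5); s=arm.get_state(); print(s["wrist_force"],s["tcp_rot"])
E
```

```text
t 4.3 pos [0.5374 0.1925 0.0153] yaw 160.46 d [ 0.0048 -0.0084  0.0133] rz -0.0005 w 0.05971987623722308
[ 0.84652551  0.81044299 -0.10092559] [[-9.42395281e-01  3.34499984e-01  9.45954503e-04]
 [ 3.34500565e-01  9.42395396e-01  5.38152310e-04]
 [-7.11451229e-04  8.23574513e-04 -9.99999408e-01]]
```

{"api": "carry_out", "payload": {"series": [[[0.005, -0.008, 0.013, 0, 0, 0, 0.7], [0, 0, 0, 0, 0, 0, 0.7], [0, 0, 0, 0, 0, 0, 0], [0, 0, 0, 0, 0, 0, 0], [0, 0, 0, 0, 0, 0, 0]]], "squeeze": 50}}

```text
time_s: 4.92
ee_pos: [0.5342, 0.1901, 0.0096]
tcp_rot: [[-0.942, 0.335, 0.0], [0.335, 0.942, 0.0], [-0.0, 0.0, -1.0]]
wrist_force: [-2.0, 0.1, 4.4]
width: 0.0283
finger_force: 49.2
```

{"api": "carry_out", "payload": {"series": [[[0, 0, 0, 0, 0, 0, 0], [0, 0, 0, 0, 0, 0, 0], [0, 0, 0, 0, 0, 0, 0]]]}}

```text
time_s: 5.3
ee_pos: [0.5342, 0.1901, 0.0097]
tcp_rot: [[-0.942, 0.335, 0.001], [0.335, 0.942, 0.0], [-0.0, 0.0, -1.0]]
wrist_force: [-1.5, 0.6, 5.9]
width: 0.0285
finger_force: 49.3
```

{"api": "carry_out", "payload": {"series": [[[0, 0, -0.03, 0, 0, 0, 0], [0, 0, -0.07, 0, 0, 0, 0], [0, 0, -0.1, 0, 0, 0, 0], [0, 0, -0.1, 0, 0, 0, 0], [0, 0, -0.08, 0, 0, 0, 0]]]}}

```text
time_s: 5.92
ee_pos: [0.5338, 0.1898, 0.1632]
tcp_rot: [[-0.942, 0.335, 0.0], [0.335, 0.942, 0.001], [-0.0, 0.001, -1.0]]
wrist_force: [0.2, 0.1, -3.2]
width: 0.0283
finger_force: 49.7
```

{"api": "carry_out", "payload": {"series": [[[0, 0, 0, 0, 0, 0, 0], [0, 0, 0, 0, 0, 0, 0], [0, 0, 0, 0, 0, 0, 0]]]}}

```text
time_s: 6.3
ee_pos: [0.5332, 0.1894, 0.1599]
tcp_rot: [[-0.942, 0.335, -0.002], [0.335, 0.942, -0.001], [0.002, -0.002, -1.0]]
wrist_force: [-0.1, 0.1, -2.7]
width: 0.0284
finger_force: 49.8
```

```bash
python3 - <<'E'
from h import *
togo(.5492,-.2241,.16,180); s=arm.get_state(); print(s["wrist_force"],s["finger_force"],s["joints"])
w=arm.get_calibration("wrist"); im=arm.get_image("wrist"); save("w3",im)
hsv=cv2.cvtColor(im,cv2.COLOR_RGB2HSV); m=cv2.inRange(hsv,(12,90,60),(80,255,255)); m[:, :200]=0
R=np.array(s["tcp_rot"]);p=np.array(s["ee_pos"])
m=cv2.inRange(hsv,(50,90,60),(80,255,255)); n,l,st,ce=cv2.connectedComponentsWithStats(m); i=1+st[1:,4].argmax(); ys,xs=np.nonzero(l==i)
z=s["ee_pos"][2]+.0123+.013
P=np.array([(R.T@(fish_z(w,a,b,z)-p))[:2] for a,b in zip(ys,xs)],np.float32); print("in tool",cv2.minAreaRect(P),st[i])
E
```

```text
t 6.3 pos [0.5332 0.1894 0.1599] yaw 160.42 d [-0.3841 -0.9605  0.0011] rz -0.2175 w 0.028413351958341892
[-0.11779903  0.07599481 -2.73476595] 49.84515309333801 [ 3.93536659e+01  1.37429704e+01 -1.88779545e+01 -2.44896177e-02
 -5.75296444e+01 -1.48917222e+02]
in tool ((0.0013371966779232025, 0.0003338772803544998), (0.027998624369502068, 0.0575505867600441), 89.9031753540039) [ 276  249   83  140 9812]
```

View pics/w3.png

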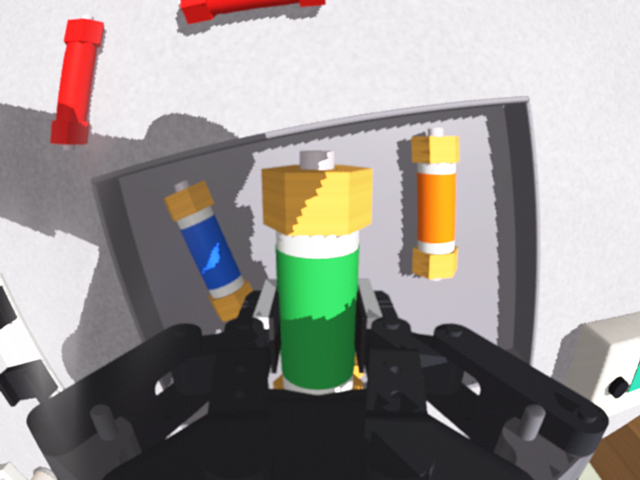

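The filter is held level, centred to about 1 mm between the pads, and clear of the bin; blue and orange have not moved. Now I'll turn and carry it to the cradle.

{"api": "carry_out", "payload": {"series": [[[0, 0, 0, 0, 0, -0.109, 0], [0, 0, 0, 0, 0, -0.1085, 0], [-0.005, -0.1, 0, 0, 0, 0, 0], [-0.005, -0.13, 0, 0, 0, 0, 0], [-0.005, -0.13, 0, 0, 0, 0, 0]]]}}

```text
time_s: 6.98
ee_pos: [0.5396, 0.0446, 0.1604]
tcp_rot: [[-1.0, -0.001, -0.001], [-0.001, 1.0, -0.001], [0.002, -0.001, -1.0]]
wrist_force: [1.2, -0.4, -2.8]
width: 0.0285
finger_force: 49.9
```

{"api": "carry_out", "payload": {"series": [[[-0.005, -0.13, 0, 0, 0, 0, 0], [-0.005, -0.13, 0, 0, 0, 0, 0], [-0.005, -0.13, 0, 0, 0, 0, 0], [-0.005, -0.13, 0, 0, 0, 0, 0], [-0.005, -0.1, 0, 0, 0, 0, 0]]]}}

```text
time_s: 7.6
ee_pos: [0.5495, -0.2041, 0.1603]
tcp_rot: [[-1.0, 0.001, -0.002], [0.001, 1.0, 0.0], [0.002, 0.0, -1.0]]
wrist_force: [0.4, 0.9, -2.9]
width: 0.0283
finger_force: 50.0
```

{"api": "carry_out", "payload": {"series": [[[0, -0.054, 0, 0, 0, 0, 0], [0, 0, 0, 0, 0, 0, 0], [0, 0, 0, 0, 0, 0, 0], [0, 0, 0, 0, 0, 0, 0]]]}}

```text
time_s: 8.1
ee_pos: [0.5501, -0.2229, 0.1611]
tcp_rot: [[-1.0, -0.001, -0.0], [-0.001, 1.0, 0.0], [0.0, 0.0, -1.0]]
wrist_force: [0.6, -0.3, -3.8]
width: 0.0284
finger_force: 50.0
```

```bash
python3 - <<'E'
from h import *
togo(.550,-.2241,.035,180); s=arm.get_state(); print(s["wrist_force"],s["finger_force"])
w=arm.get_calibration("wrist"); im=arm.get_image("wrist"); save("w4",im)
E
```

```text
t 8.1 pos [ 0.5501 -0.2229  0.1611] yaw -179.93 d [ 2.000e-04 -3.000e-03  3.153e-01] rz 0.0008 w 0.02841730038956474
[ 0.57124385 -0.34077534 -3.82615343] 50.01679837703705
```

View pics/w4.png

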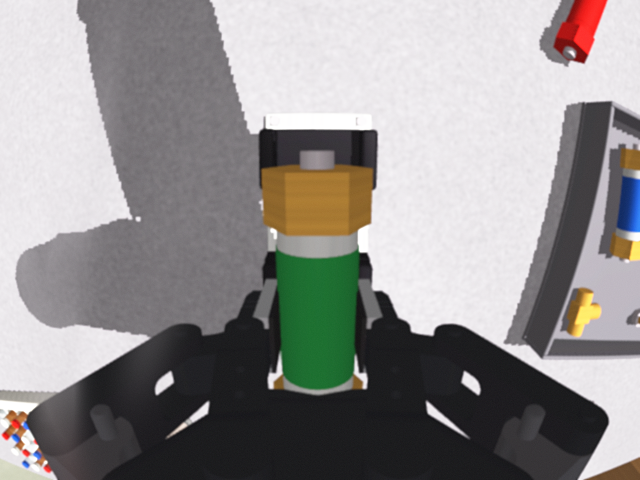

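The cradle lies squarely below the filter: its saddle spans columns 262–376, centre 319, against the filter at 317. I'll check its x position with the wrist camera while descending.

{"api": "carry_out", "payload": {"series": [[[0, -0.003, 0.1, 0, 0, 0, 0], [0, 0, 0.1, 0, 0, 0, 0], [0, 0, 0.06, 0, 0, 0, 0], [0, 0, 0, 0, 0, 0, 0], [0, 0, 0, 0, 0, 0, 0]]]}}

```text
time_s: 8.78
ee_pos: [0.5511, -0.2247, 0.0585]
tcp_rot: [[-1.0, -0.001, 0.002], [-0.001, 1.0, -0.0], [-0.002, -0.0, -1.0]]
wrist_force: [0.7, -0.0, -2.2]
width: 0.0283
finger_force: 50.0
```

```bash
python3 - <<'E'
from h import *
togo(.550,-.2241,.0327,180); s=arm.get_state(); print(s["wrist_force"],s["finger_force"])
w=arm.get_calibration("wrist"); im=arm.get_image("wrist"); save("w5",im)
w["eye"]
for r in arm.trace("wrist","cradle")[:1]:
    ys,xs=np.nonzero(r["region"]); print(r["confidence"],ys.min(),xs.min(),xs.max(), fish_z(w,ys.min(),318,.008))
E
```

```text
t 8.775 pos [ 0.5511 -0.2247  0.0585] yaw -179.93 d [0.0029 0.0016 0.0645] rz 0.0008 w 0.028250799306179582
[ 0.66203678 -0.03318969 -2.18941111] 49.98761057853699
0.64 97 225 419 [ 0.46354238 -0.22420143  0.008     ]
```

View pics/w5.png

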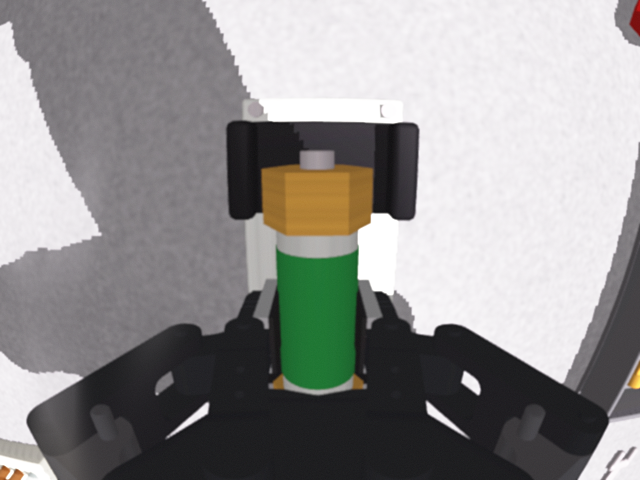

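Filter sits between the lips (cradle centre column ~322, filter 317, about 2 mm). The base edge gives a cradle centre x of 0.5485. I'll lower it gently.

{"api": "carry_out", "payload": {"series": [[[0.003, 0.003, 0.03, 0, 0, 0, 0], [0, 0, 0.017, 0, 0, 0, 0], [0, 0, 0.005, 0, 0, 0, 0], [0, 0, 0, 0, 0, 0, 0], [0, 0, 0, 0, 0, 0, 0]]]}}

```text
time_s: 9.5
ee_pos: [0.5491, -0.2238, 0.0367]
tcp_rot: [[-1.0, -0.0, 0.0], [-0.0, 1.0, -0.0], [-0.0, -0.0, -1.0]]
wrist_force: [0.0, -0.5, -2.5]
width: 0.0281
finger_force: 50.0
```

{"api": "carry_out", "payload": {"series": [[[0, 0, 0.004, 0, 0, 0, 0], [0, 0, 0, 0, 0, 0, 0], [0, 0, 0, 0, 0, 0, 0]]]}}

```text
time_s: 9.88
ee_pos: [0.5489, -0.2237, 0.0349]
tcp_rot: [[-1.0, -0.0, 0.0], [-0.0, 1.0, -0.0], [-0.0, -0.0, -1.0]]
wrist_force: [-0.6, 0.4, -2.8]
width: 0.0285
finger_force: 50.0
```

{"api": "carry_out", "payload": {"series": [[[0, 0, 0.003, 0, 0, 0, 0], [0, 0, 0, 0, 0, 0, 0], [0, 0, 0, 0, 0, 0, 0]]]}}

```text
time_s: 10.25
ee_pos: [0.5489, -0.2237, 0.0337]
tcp_rot: [[-1.0, -0.0, 0.0], [-0.0, 1.0, 0.0], [-0.0, 0.0, -1.0]]
wrist_force: [0.1, 0.6, -3.2]
width: 0.0282
finger_force: 50.0
```

{"api": "carry_out", "payload": {"series": [[[0, 0, 0.003, 0, 0, 0, 0], [0, 0, 0, 0, 0, 0, 0], [0, 0, 0, 0, 0, 0, 0]]]}}

```text
time_s: 10.62
ee_pos: [0.549, -0.2237, 0.0327]
tcp_rot: [[-1.0, -0.0, 0.0], [-0.0, 1.0, -0.0], [-0.0, -0.0, -1.0]]
wrist_force: [-0.1, 1.0, 1.0]
width: 0.0284
finger_force: 50.4
```

The wrist force rose from -3 to +1 N at the expected height of 0.0327, so the filter is resting in the saddles. Next I'll release it and back off.

{"api": "carry_out", "payload": {"series": [[[0, 0, 0, 0, 0, 0, 0.45], [0, 0, 0, 0, 0, 0, 0.6], [0, 0, 0, 0, 0, 0, 0.7], [0, 0, 0, 0, 0, 0, 0.7], [0, 0, 0, 0, 0, 0, 0.7]]]}}

```text
time_s: 11.25
ee_pos: [0.5489, -0.2237, 0.0325]
tcp_rot: [[-1.0, -0.0, -0.0], [-0.0, 1.0, 0.0], [0.0, 0.0, -1.0]]
wrist_force: [0.6, -0.2, 0.2]
width: 0.0601
finger_force: 0.0
```

{"api": "carry_out", "payload": {"series": [[[0, 0, -0.05, 0, 0, 0, 0.7], [0, 0, -0.1, 0, 0, 0, 0.7], [0, 0, -0.15, 0, 0, 0, 0.7], [0, 0, -0.1, 0, 0, 0, 0.7], [0, 0, 0, 0, 0, 0, 0.7]]]}}

```text
time_s: 11.88
ee_pos: [0.5509, -0.2241, 0.1966]
tcp_rot: [[-1.0, -0.001, 0.007], [-0.001, 1.0, -0.001], [-0.007, -0.001, -1.0]]
wrist_force: [0.2, -0.2, -0.6]
width: 0.0597
finger_force: 0.0
```

{"api": "carry_out", "payload": {"series": [[[0, 0, 0, 0, 0, 0, 0.7], [0, 0, 0, 0, 0, 0, 0.7]]]}}

```text
time_s: 12.12
ee_pos: [0.5481, -0.2235, 0.191]
tcp_rot: [[-1.0, -0.0, -0.002], [-0.0, 1.0, 0.0], [0.002, 0.0, -1.0]]
wrist_force: [0.0, 0.3, 0.3]
width: 0.0597
finger_force: 0.0
```

```bash
python3 - <<'E'
from h import *
w=arm.get_calibration("wrist"); im=arm.get_image("wrist"); save("w6",im)
hsv=cv2.cvtColor(im,cv2.COLOR_RGB2HSV); m=cv2.inRange(hsv,(50,90,40),(80,255,255))
n,l,s,ce=cv2.connectedComponentsWithStats(m); i=1+s[1:,4].argmax(); ys,xs=np.nonzero(l==i)
P=np.array([fish_z(w,a,b,.055)[:2] for a,b in zip(ys,xs)],np.float32); print(cv2.minAreaRect(P))
st=arm.get_state(); print(st["time_s"],st["ee_pos"],st["finger_force"])
E
```

```text
((0.5488101840019226, -0.22288790345191956), (0.05416715145111084, 0.030817238613963127), 0.0662427544593811)
12.175 [ 0.5482211  -0.22361625  0.19110138] 0.0
```

View pics/w6.png

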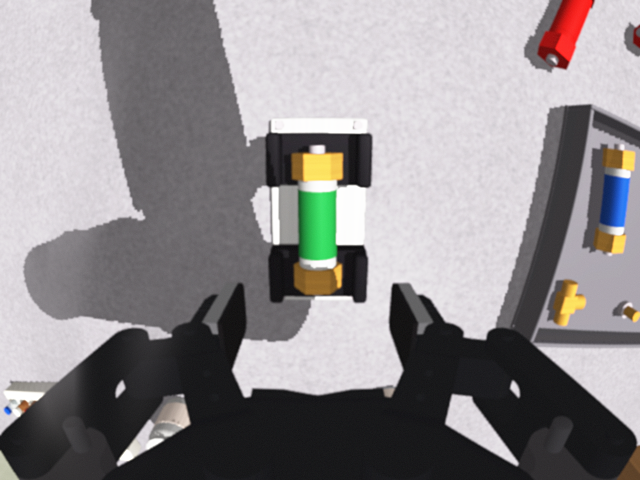

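The filter lies centred in the cradle with one nut in each saddle (317,165 and 318,278). It measures (0.5488, -0.2229) against the cradle's (0.549, -0.224), aligned to 0.1°, and the gripper is clear.

```bash
python3 -c "
from plant import arm
print(arm.sign_off())"
```

```text
the job is handed in; nothing more can be done
None
```

The green-band filter is released in the cradle, within about 2 mm of centre and aligned with it, with one nut in each saddle; I saw no sign that the orange or blue filter moved, and the job is handed in, though no verdict came back.

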